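# Sieve the small grinding balls out of the dial hopper

### The job

A big white ball has got in among the four small orange grinding balls in the tipping hopper. Turn the hopper's blue dial until its middle-width slot (orange stripe) stands square at the hopper's mouth, then tip the hopper forward with the red crank handle so that all four orange balls run into the steel tray while the white one stays inside. Set the hopper all the way back on its stop with the dial left as it is, and leave the tray, the dish stack, the white jar and the blue tube rack where they stand.

Things in the scene. Friction and masses are not known exactly. Their poses are not given: they have to be found in the camera images.
- dial (a joint): Dial angle (rad), growing anticlockwise as seen facing the dial (right-handed about its outward z). At 0 the narrow slot (12 mm, yellow stripe) is square at the mouth, at 2.094 the middle slot (24 mm, orange stripe), at 4.189 the wide slot (36 mm, white stripe). Starts at -0.45 to 0.45; stops at -0.6 and 4.4. Friction 0.15 N m, stays where left; expect to regrasp.
- dial_grip (a point): Point to pinch, on the dial's axis, in the black grip bar: 70 mm long, 16 mm thick, top 14 mm above this point, dial face 27 mm below it. The blue dial is 154 mm across. Axes turn with the dial: z out of the face (at rest leaning 35 degrees from vertical to the robot side), x along the bar towards the middle slot (orange tick on that end), y across the bar.
- mid_slot (a point): Centre of the dial's middle slot (24 x 74 mm, orange stripe along its outer edge), 46 mm from the dial's axis; axes as dial_grip. It must come over hopper_mouth.
- hopper (a joint): Tipping angle of the hopper (rad): 0 at rest on its stop, dial up; grows as the crank is pulled over the top to the robot side; at 1.57 the dial looks 35 degrees below level and the balls run out; stop at 1.62. Friction 0.5 N m (about 5 N at the handle); stays where left.
- hopper_hinge (a point): Middle of the hopper's hinge axis, 160 mm above the table, on the dial's axis. Axes turn with the hopper: y along the level hinge towards the crank, z out through the dial (its face at z = 51 mm); hopper grows about minus y. Inside, the hopper spans y -36 to 36, x -57 to 15, z from its slanting bottom (-103 at the deepest) to 44 mm.
- hopper_handle (a point): Point to pinch on the red round crank handle: 16 mm thick, 78 mm long, along the hopper's y; clear above. 100 mm from the hinge axis, 108 mm along y from hopper_hinge, 36 mm out from the crank arm. At rest 71 mm behind and above the hinge, tipped by 1.57 as far in front. It turns with the hopper, so it must roll between the fingers. Axes as hopper_hinge.
- hopper_mouth (a point): Middle of the mouth opening behind the dial, 45 mm from the dial's axis towards the robot side and below it; same axes as hopper_hinge. Moves with the hopper.
- tray: Open steel tray, loose, 170 x 130 x 45 mm, walls 4 mm, 0.6 kg, in front of the stand and under the mouth of the tipped hopper; origin under its middle, z up.
- rig: Aluminium stand of the hopper, fixed; origin on the table below the hinge; x points away from the robot side, y along the hinge towards the crank, z up.
- ball1_center (a point): Centre of a small orange ball, 18 mm across, 24 g, in the hopper at the start.
- ball2_center (a point): Centre of a small orange ball, 18 mm across, 24 g, in the hopper at the start.
- ball3_center (a point): Centre of a small orange ball, 18 mm across, 24 g, in the hopper at the start.
- ball4_center (a point): Centre of a small orange ball, 18 mm across, 24 g, in the hopper at the start.
- bigball_center (a point): Centre of the big white ball, 30 mm across, 50 g, in the hopper at the start; passes only the wide slot.
- dishes: Bystander: stack of four culture dishes, 90 mm across, 56 mm high; origin under its middle.
- jar: Bystander: white screw jar, 72 mm across, 85 mm high; origin under its middle.
- bluerack: Bystander: blue tube rack, 50 x 150 x 35 mm with tubes standing up to 57 mm, beneath and beside the crank; origin under its middle.
Not all that is in view belongs to the job. Several things have the shape of the tray; the one meant has the colours described above.

How it is judged:
On the way, in this order (a step that is already met when the one before it is completed fails the run):
1. the middle slot stands at the mouth (within 0.17 rad) while the hopper is still at rest (value of joint dial between 1.924 and 2.264 rad and value of joint hopper below 0.2 rad), for 0.2 s.
2. the hopper is tipped forward by more than 1.25 rad with the middle slot at the mouth (value of joint dial between 1.924 and 2.264 rad and value of joint hopper above 1.25 rad), for 0.2 s.
At the end, for the whole second after the job is handed in: All four orange balls lie inside the tray (below its rim), the white ball is inside the hopper, the hopper is back at rest (within 0.12 rad of its stop) and not moving, and the middle slot is still at the mouth (within 0.17 rad) (x of ball1_center in the frame of tray between -0.083 and 0.083 m and y of ball1_center in the frame of tray between -0.063 and 0.063 m and z of each of ball1_center, ball2_center, ball3_center, ball4_center in the frame of tray below 0.04 m and x of ball2_center in the frame of tray between -0.083 and 0.083 m and y of ball2_center in the frame of tray between -0.063 and 0.063 m and x of ball3_center in the frame of tray between -0.083 and 0.083 m and y of ball3_center in the frame of tray between -0.063 and 0.063 m and x of ball4_center in the frame of tray between -0.083 and 0.083 m and y of ball4_center in the frame of tray between -0.063 and 0.063 m and x of bigball_center in the frame of hopper_hinge between -0.06 and 0.02 m and z of bigball_center in the frame of hopper_hinge between -0.11 and 0.045 m and y of bigball_center in the frame of hopper_hinge between -0.04 and 0.04 m and velocity of joint hopper between -0.05 and 0.05 rad/s and value of joint hopper below 0.12 rad and value of joint dial between 1.924 and 2.264 rad); the robot touches nothing.
It fails at once if the hopper is tipped by more than 0.5 rad while another slot or a gap between slots is at the mouth (dial more than 0.2 rad off 2.094) (value of joint hopper above 0.5 rad and not (value of joint dial between 1.894 and 2.294 rad)).
It fails at once if the tray is shifted by more than 30 mm (distance of tray from where it was at the start of the episode above 0.03 m).
It fails at once if a bystander near the stand is shifted by more than 30 mm (distance of any of dishes, jar, bluerack from where it was at the start of the episode above 0.03 m).
It also fails if it takes over 69 s, if anything falls off the work surface, if the arm or the gripper's body presses on something with over 40 N, if the wrist force passes 120 N, or if a joint passes its speed limit or range.

### The arm

A 6-joint arm with a two-finger parallel gripper is mounted at the origin on the work surface. World frame = base frame: x ahead of the robot, y to its left, z up, the work surface at z = 0. Lengths are in m, angles in rad, forces in N, time in s.
With the tool pointing down it reaches from about 0.3 to 0.875 m from the base axis. Payload 4.2 kg.
Tool frame: the origin (TCP) lies on the front face of the gripper's body, between the roots of the fingers; the fingertips stand 73 mm ahead of it and the grasp point (between the pads) lies 54 mm ahead of it (finger_overhang is the distance from the TCP to the fingertips, in m); z points along the fingers, x is the direction in which the jaws open and shut, and the axes are right-handed (so a half turn about z gives the same grasp; the last joint's range is limited). The gripper opens to 85 mm and grips with 20 to 120 N. Pads are 22 mm wide; open, the fingers measure 114 mm over their backs; the gripper's body (76 mm by 85 mm) begins 54 mm behind the grasp point. The pads swing forward as they close: fully open they stand 13 mm farther back than shut.
Start: joints at [1.259, 0.32, 1.565, -0, 1.257, -0.02], TCP at [0.165, 0.551, 0.304] pointing down, gripper open.
Joint ranges: [-3.11, 3.11], [-0.84, 2.01], [0.21, 2.61], [-1.34, 4.49], [0.05, 2.63], [-2.56, 2.56]. Speed limits (rad/s): [2.57, 2.57, 3.14, 3.14, 3.14, 3.14].

### API

Orientations are given as a unit quaternion [x, y, z, w].
In Python, from workcell import * gives the robot as it stands. The module is installed in compiled form; this text tells all that it offers. Calls block until the motion is done:
- move_to(position, orientation): joint-space move of the TCP to a pose.
- move_straight(position, velocity=0.15, ori=None, until_force=None): straight line of the TCP; ori=None keeps the orientation; velocity is the mean speed in m/s. With until_force (N) it stops when the force on the tool has changed by that much, and returns True; else False.
- set_joints(angles): joint-space move.
- release() and close(): open the fingers fully, or close them until they stop; the grip force is fixed at half the most.
- dwell(seconds).
- solve_ik(position, orientation): joint angles nearest the present ones, or None.
- state(): the state.
- snapshot(name): name is "scene" or "top" or "wrist"; returns a dict with "color" (420x560x3 uint8, red, green, blue), "fx", "fy", "cx", "cy" (pixels), "extrinsics" (4x4, takes a point from camera to world coordinates); the wrist camera has in their place "mount" (4x4, takes a point from camera to tool coordinates, whose origin is the TCP and whose axes are the tool frame's). Camera axes: x right, y up, looking along -z (the intrinsics and any distortion apply to the point x, -y, -z); pixel columns grow to the right and rows downward; lengths in m; the calibration is good to about 2 mm. A picture is of the moment at which its call begins: read the wrist's pose just before it. There is no depth.
A pose or a line that the arm cannot do raises Unreachable and nothing moves.
- close_job(): hands the job in, once; it reports no verdict.
The state is a dict: "t": time; "joint_pos": joint angles; "dq": joint speeds; "joint_efforts": joint torques, N m; "tool_pos": TCP position; "orientation": TCP orientation; "wrist_force": force on the tool from outside, world axes, zero at the start; "moment": the same for the moment, N m; "gripper_width": finger opening in m.
Only numpy, scipy, OpenCV 4.12 (cv2) and the standard library are available. Lean on these libraries where they do the work, as an engineer would, in place of code of your own. Each camera call takes 0.05 s, during which the arm holds its last target.

## Working session

There is one attempt and no reset: what is moved stays moved. The work goes in short steps, each a Python script; the robot and the scene stay as the last script left them, time stands still between calls to the robot, and variables do not carry over. Pictures are saved under pics/ and viewed, and the job is handed in when it is done.

```bash
mkdir -p pics; ls; python3 - <<'E'
from workcell import *
import cv2
print(state())
for n in ["scene","top","wrist"]:
    s=snapshot(n); cv2.imwrite(f"pics/{n}0.png",s["color"][:,:,::-1])
    print(n,{k:v for k,v in s.items() if k!="color"})
E
```

```text
pics
{'t': 0.0, 'joint_pos': array([ 1.25900845e+00,  3.20307747e-01,  1.56568669e+00, -2.36990662e-05,
        1.25742314e+00, -1.99762945e-02]), 'dq': array([-0.00024064,  0.00050243, -0.00086053,  0.00064819, -0.00056219,
        0.00086922]), 'joint_efforts': array([ 2.49638451e-04, -4.15504181e+01, -2.34157205e+01, -4.52046243e-05,
        8.18262954e-03, -1.26867743e-06]), 'tool_pos': array([0.16530281, 0.5503554 , 0.30307008]), 'orientation': array([ 8.02396286e-01,  5.96790891e-01, -7.36348120e-04,  5.38989202e-04]), 'wrist_force': array([ 0.21948845, -0.39323399, -0.53037115]), 'moment': array([0.0109624 , 0.0443127 , 0.03798243]), 'gripper_width': 0.08566403489170717}
scene {'fx': 533.4663317700794, 'fy': 533.4663317700794, 'cx': 278.1924839963611, 'cy': 209.93732641261343, 'extrinsics': array([[ 0.80555869, -0.42366675,  0.4142242 ,  1.15119012],
       [ 0.59209329,  0.5491856 , -0.58976327, -0.93819481],
       [ 0.02237712,  0.72034829,  0.69325147,  1.22015843],
       [ 0.        ,  0.        ,  0.        ,  1.        ]])}
top {'fx': 495.99196726868115, 'fy': 495.99196726868115, 'cx': 273.53071154350573, 'cy': 214.5905330411577, 'extrinsics': array([[-0.0900428 ,  0.97220738, -0.21611364,  0.19645598],
       [-0.9959358 , -0.08834247,  0.01753542, -0.02627649],
       [-0.00204395,  0.21681425,  0.97621074,  1.55933842],
       [ 0.        ,  0.        ,  0.        ,  1.        ]])}
wrist {'fx': 306.79181293891804, 'fy': 306.79181293891804, 'cx': 281.37919334953625, 'cy': 215.1401091386395, 'mount': array([[ 9.99999719e-01,  4.67242960e-04,  5.87008697e-04,
         1.85884364e-04],
       [ 6.21382331e-04, -9.54253903e-01, -2.98996827e-01,
        -7.78407716e-02],
       [ 4.20451178e-04,  2.98997107e-01, -9.54253925e-01,
        -7.02698829e-02],
       [ 0.00000000e+00,  0.00000000e+00,  0.00000000e+00,
         1.00000000e+00]])}
```

View pics/scene0.png

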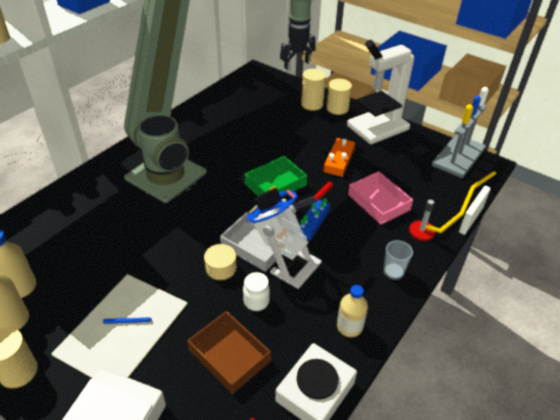

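View pics/top0.png

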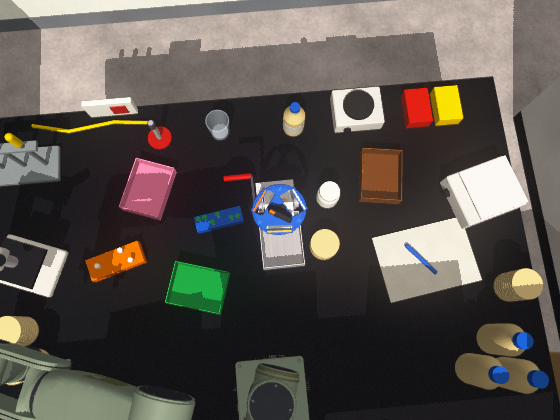

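View pics/wrist0.png

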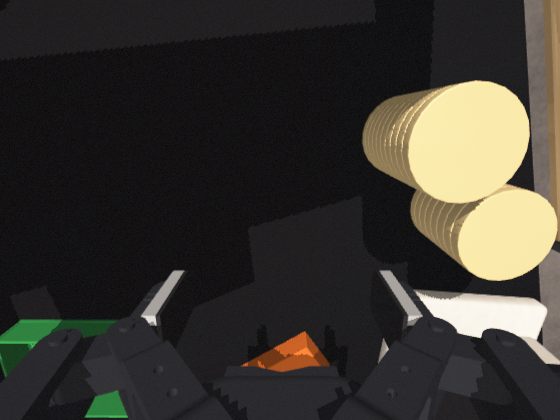

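```bash
python3 - <<'E'
import cv2
a=cv2.imread("pics/top0.png")[150:290,180:360]; cv2.imwrite("pics/topz.png",cv2.resize(a,None,fx=4.4,fy=4.2,interpolation=cv2.INTER_CUBIC) if 0 else cv2.resize(a,None,fx=4,fy=4,interpolation=cv2.INTER_CUBIC))
a=cv2.imread("pics/scene0.png")[170:310,190:350]; cv2.imwrite("pics/scenez.png",cv2.resize(a,None,fx=4,fy=4,interpolation=cv2.INTER_CUBIC))
E
```

```text
(no output)
```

View pics/topz.png

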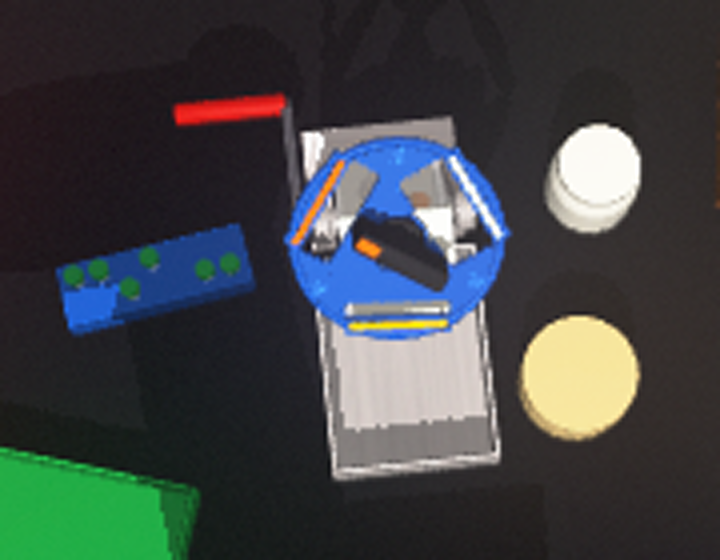

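View pics/scenez.png

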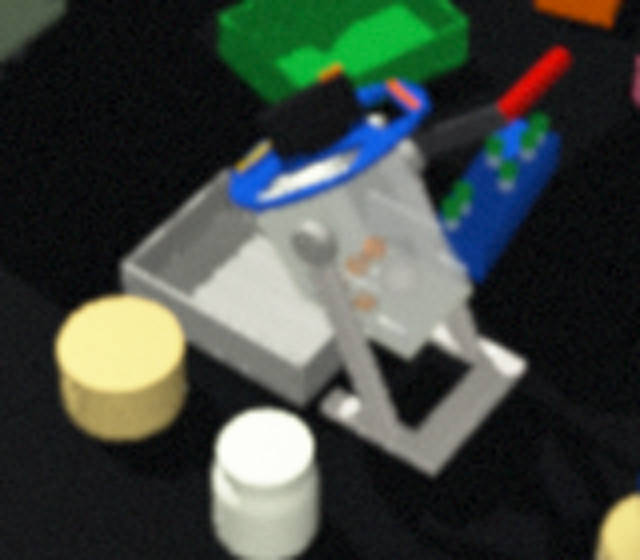

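```bash
cat > model.py <<'E'
import numpy as np, cv2
from scipy.spatial.transform import Rotation as R
def project(s,P,E=None):
    E=s["extrinsics"] if E is None else E
    P=np.atleast_2d(P); c=(P-E[:3,3])@E[:3,:3]
    return np.c_[s["fx"]*c[:,0]/-c[:,2]+s["cx"], s["fy"]*-c[:,1]/-c[:,2]+s["cy"]]
def rig(p): # x,y,yaw
    return np.array([p[0],p[1],0]),R.from_euler('z',p[2]).as_matrix()
def hopper(p,tip=0):
    o,M=rig(p); a=np.deg2rad(35)
    H=np.array([[np.cos(a),0,-np.sin(a)],[0,1,0],[np.sin(a),0,np.cos(a)]])
    T=R.from_rotvec([0,-tip,0]).as_matrix()
    return o+[0,0,.16], M@T@H
def hp(p,q,tip=0):
    o,M=hopper(p,tip); return o+np.atleast_2d(q)@M.T
def dialpts(p,th,q,tip=0): # q in dial axes (x along bar toward mid slot), z from hinge
    o,M=hopper(p,tip); D=M@R.from_rotvec([0,0,th-2.0944+np.pi]).as_matrix()
    return o+np.atleast_2d(q)@D.T
# handle at rest 71 behind & above -> in hopper axes
a=np.deg2rad(35); HX=.0707*(np.cos(a)+np.sin(a)); HZ=.0707*(np.cos(a)-np.sin(a))
HANDLE=np.array([HX,.108,HZ])
E
cat > fit.py <<'E'
from model import *
from workcell import *
from scipy.optimize import least_squares
T=snapshot("top"); S=snapshot("scene")
tz=lambda u,v:(u/4+180-.375,v/4+150-.375); sz=lambda u,v:(u/4+190-.375,v/4+170-.375)
h=lambda dy:HANDLE+[0,dy,0]
def res(q):
    p,th=q[:3],q[3]; r=[]
    a=lambda s,P,uv:r.extend(project(s,P)[0]-uv)
    a(T,hp(p,h(.039)),tz(175,114)); a(T,hp(p,h(-.039)),tz(285,104))
    a(S,hp(p,h(.039)),sz(562,57)); a(S,hp(p,h(-.039)),sz(508,110))
    a(T,hp(p,[0,0,.051]),tz(398,238.5))
    a(T,dialpts(p,th,[.030,0,.092]),tz(368,248))
    a(S,dialpts(p,th,[.030,0,.092]),sz(331,73))
    return r
f=least_squares(res,[.5,-.02,0,0.2]); print(f.x,np.round(f.fun,1))
np.save("p.npy",f.x)
p,th=f.x[:3],f.x[3]
t=np.linspace(0,2*np.pi,60)
for n,s,(u0,v0,u1,v1) in [("top",T,(180,150,360,290)),("scene",S,(190,170,350,310))]:
    k=4; im=cv2.resize(s["color"][v0:v1,u0:u1,::-1].copy(),None,fx=k,fy=k,interpolation=cv2.INTER_CUBIC)
    def line(P,c):
        uv=project(s,P); uv=((uv-[u0,v0]+.375)*k*16).astype(int); cv2.polylines(im,[uv.reshape(-1,1,2)],False,c,1,cv2.LINE_AA,4)
    line(dialpts(p,th,np.c_[.077*np.cos(t),.077*np.sin(t),0*t+.051]),(0,255,255))
    b=np.array([[.035,.008],[-.035,.008],[-.035,-.008],[.035,-.008],[.035,.008]])
    line(dialpts(p,th,np.c_[b,0*b[:,0]+.092]),(255,0,255))
    sl=np.array([[.058,.037],[.034,.037],[.034,-.037],[.058,-.037],[.058,.037]])
    line(dialpts(p,th,np.c_[sl,0*sl[:,0]+.051]),(0,255,0))
    line(hp(p,[h(.039),h(-.039)]),(255,255,0))
    line(hp(p,[[0,-.05,0],[0,.07,0]]),(255,255,0))
    cv2.imwrite(f"pics/fit_{n}.png",im)
E
python3 fit.py
```

```text
[ 0.54264192 -0.06825307  0.03270066  0.10712401] [-0.4 -0.5 -0.2 -1.3 -1.1 -1.1 -2.   0.8  0.5 -0.9 -1.3 -0.7 -0.3 -1.1]
```

```bash
python3 -c "
import cv2,numpy as np
a=cv2.imread('pics/fit_top.png');b=cv2.imread('pics/fit_scene.png')
cv2.imwrite('pics/fit.png',cv2.resize(np.hstack([a[:,200:560],b[:,150:590]]),None,fx=1,fy=1))"
```

```text
(no output)
```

View pics/fit.png

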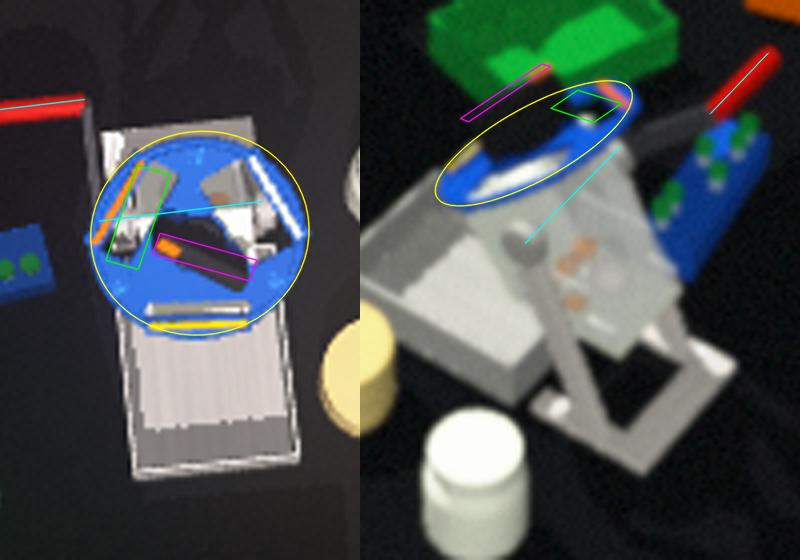

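```bash
python3 - <<'E'
s=open('fit.py').read()
s=s.replace("    a(S,dialpts(p,th,[.030,0,.092]),sz(331,73))\n","""    a(S,dialpts(p,th,[.030,0,.092]),sz(331,73))
    for ang,r,u1,u2 in [(0,.060,(343,163),(294,243)),(2.0944,.054,(349,325),(447,323)),(-2.0944,.066,(504,236),(453,158))]:
        for sg,u in ((-1,u1),(1,u2)):
            q3=R.from_euler('z',ang).apply([r,sg*.036,.051]); a(T,dialpts(p,th,q3),tz(*u))
    r=np.array(r).reshape(-1,2); r+=q[4:6]; 
    for i in (2,3,6): r[i]+=q[6:8]-q[4:6]
    r=list(r.ravel())+list(q[4:8]*.5)
""").replace("[.5,-.02,0,0.2]","[.5,-.02,0,0.2,0,0,0,0]").replace("uv=project(s,P);","uv=project(s,P)+(f.x[4:6] if s is T else f.x[6:8]);")
open('fit.py','w').write(s)
E
python3 fit.py; python3 -c "
import cv2,numpy as np
a=cv2.imread('pics/fit_top.png');b=cv2.imread('pics/fit_scene.png')
cv2.imwrite('pics/fit.png',cv2.resize(np.hstack([a[:,200:560],b[:,150:590]]),None,fx=1,fy=1))"
```

```text
Traceback (most recent call last):
  File "fit.py", line 22, in <module>
    f=least_squares(res,[.5,-.02,0,0.2,0,0,0,0]); print(f.x,np.round(f.fun,1))
  File "fit.py", line 17, in res
    q3=R.from_euler('z',ang).apply([r,sg*.036,.051]); a(T,dialpts(p,th,q3),tz(*u))
                                                      ~^^^^^^^^^^^^^^^^^^^^^^^^^^^
  File "fit.py", line 9, in <lambda>
    a=lambda s,P,uv:r.extend(project(s,P)[0]-uv)
                    ^^^^^^^^
AttributeError: 'float' object has no attribute 'extend'
```

```bash
sed -i 's/for ang,r,u1/for ang,rr,u1/; s/apply(\[r,/apply([rr,/' fit.py
python3 fit.py; python3 -c "
import cv2,numpy as np
a=cv2.imread('pics/fit_top.png');b=cv2.imread('pics/fit_scene.png')
cv2.imwrite('pics/fit.png',cv2.resize(np.hstack([a[:,200:560],b[:,150:590]]),None,fx=1,fy=1))"
```

```text
[ 0.53943858 -0.06648198  0.00498161 -0.07033496  0.14209382  1.22875544
  0.92151997  0.5988022 ] [-0.3  0.5  0.1  0.4  0.1 -0.3 -1.5  1.2 -0.2  1.5 -1.3 -0.1  1.2 -1.1
  1.1  0.1  0.9  1.5 -0.5 -2.2  0.2 -2.4 -0.1  0.8  0.1 -0.3  0.1  0.6
  0.5  0.3]
```

View pics/fit.png

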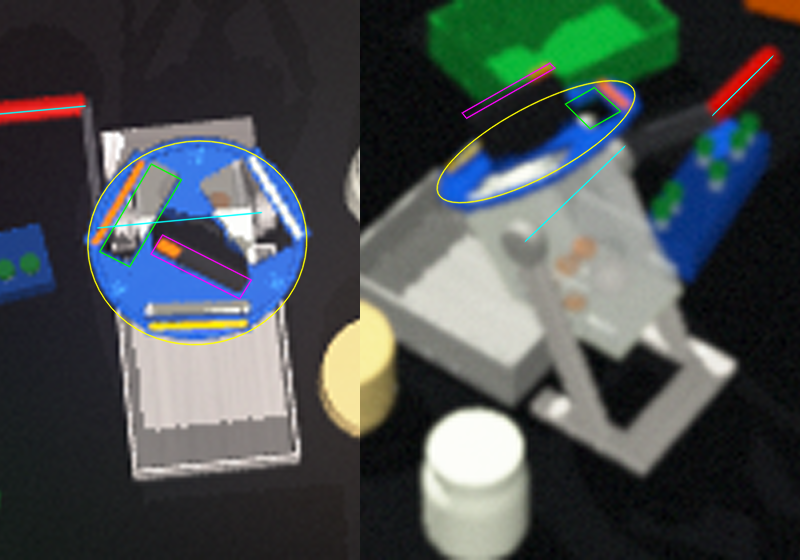

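```bash
cat >> model.py <<'E'
def dialtool(p,th,sgn,off):
    """TCP pose for pinching the bar, off = m from hinge along z_h of grip point"""
    o,M=hopper(p); D=M@R.from_rotvec([0,0,th-2.0944+np.pi]).as_matrix()
    x=sgn*D[:,1]; z=-D[:,2]; T=np.c_[x,np.cross(z,x),z]
    return o+D[:,2]*(off+.054), R.from_matrix(T).as_quat()
E
python3 - <<'E'
from model import *; from workcell import *
f=np.load('p.npy'); p,th=f[:3],f[3]
for sgn in (1,-1):
  for off in (.078,.14,.25):
    for t in (th,1,2.094):
      a,b=dialtool(p,t,sgn,off); q=solve_ik(a,b); print(sgn,off,t,None if q is None else np.round(q,2))
E
```

```text
1 0.078 -0.07033496376089415 None
1 0.078 1 [-0.24  0.01  2.18  0.39  0.38  2.1 ]
1 0.078 2.094 [-0.24  0.01  2.18  0.39  0.38  1.01]
1 0.14 -0.07033496376089415 None
1 0.14 1 [-0.27 -0.11  2.15  0.31  0.54  2.17]
1 0.14 2.094 [-0.27 -0.11  2.15  0.31  0.54  1.08]
1 0.25 -0.07033496376089415 None
1 0.25 1 [-0.34 -0.3   2.04  0.27  0.84  2.19]
1 0.25 2.094 [-0.34 -0.3   2.04  0.27  0.84  1.1 ]
-1 0.078 -0.07033496376089415 [-0.24  0.01  2.18  0.39  0.38  0.03]
-1 0.078 1 [-0.24  0.01  2.18  0.39  0.38 -1.04]
-1 0.078 2.094 [-0.24  0.01  2.18  0.39  0.38 -2.13]
-1 0.14 -0.07033496376089415 [-0.27 -0.11  2.15  0.31  0.54  0.1 ]
-1 0.14 1 [-0.27 -0.11  2.15  0.31  0.54 -0.97]
-1 0.14 2.094 [-0.27 -0.11  2.15  0.31  0.54 -2.07]
-1 0.25 -0.07033496376089415 [-0.34 -0.3   2.04  0.27  0.84  0.12]
-1 0.25 1 [-0.34 -0.3   2.04  0.27  0.84 -0.95]
-1 0.25 2.094 [-0.34 -0.3   2.04  0.27  0.84 -2.04]
```

```bash
python3 - <<'E'
from model import *; from workcell import *
f=np.load('p.npy'); p,th=f[:3],f[3]
a,b=dialtool(p,th,-1,.25); move_to(a,b)
s0=state(); s=snapshot("wrist"); cv2.imwrite("pics/w1.png",s["color"][:,:,::-1])
Tm=np.eye(4); Tm[:3,:3]=R.from_quat(s0["orientation"]).as_matrix(); Tm[:3,3]=s0["tool_pos"]
np.savez("w1.npz",E=Tm@s["mount"]); print(s0["t"],s0["tool_pos"]-a)
im=s["color"][:,:,::-1].copy()
t=np.linspace(0,2*np.pi,60)
def line(P,c): 
    uv=project(s,P,Tm@s["mount"]); cv2.polylines(im,[(uv*16).astype(int).reshape(-1,1,2)],False,c,1,cv2.LINE_AA,4)
line(dialpts(p,th,np.c_[.077*np.cos(t),.077*np.sin(t),0*t+.051]),(0,255,255))
bb=np.array([[.035,.008],[-.035,.008],[-.035,-.008],[.035,-.008],[.035,.008]])
line(dialpts(p,th,np.c_[bb,0*bb[:,0]+.092]),(255,0,255))
sl=np.array([[.058,.037],[.034,.037],[.034,-.037],[.058,-.037],[.058,.037]])
line(dialpts(p,th,np.c_[sl,0*sl[:,0]+.051]),(0,255,0))
line(hp(p,[HANDLE+[0,.039,0],HANDLE-[0,.039,0]]),(255,255,0))
cv2.imwrite("pics/w1o.png",im)
E
```

```text
2.8333 [ 2.91402019e-04  2.77420351e-04 -2.96944247e-05]
```

View pics/w1o.png

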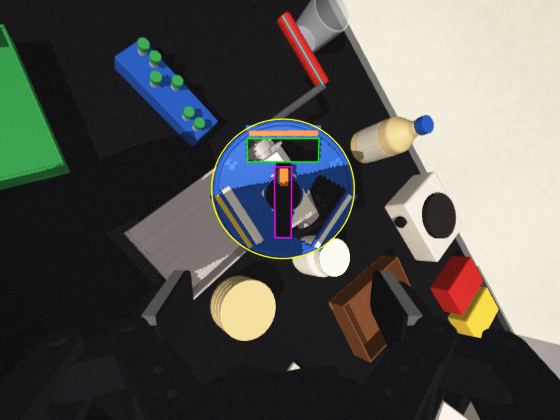

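```bash
python3 - <<'E'
from model import *; from workcell import *
f=np.load('p.npy'); p,th=f[:3],f[3]
a,b=dialtool(p,th,-1,.079)
print(move_straight(a,velocity=0.12,until_force=12))
close(); s=state(); print(s["t"],s["gripper_width"],s["wrist_force"],s["moment"])
q=np.array(s["joint_pos"])
for k in (1,2):
    q2=q.copy(); q2[5]-=(2.0944-th)*k/2; set_joints(q2); s=state(); print(s["t"],s["joint_pos"][5],s["wrist_force"],s["moment"],s["gripper_width"])
s0=state(); w=snapshot("wrist"); cv2.imwrite("pics/w2.png",w["color"][:,:,::-1])
w=snapshot("top"); cv2.imwrite("pics/t2.png",cv2.resize(w["color"][150:290,180:360,::-1],None,fx=4,fy=4))
E
```

```text
False
5.1 0.01525639568002868 [-1.17734435 -4.68498738  3.83304463] [-0.57217013  0.19890513 -0.32166509]
6.1083 -1.0500410559849107 [-2.28449565 -2.0850556   1.72952899] [-0.41583135  0.08652182 -0.14000424] 0.015323074124143937
7.1167 -2.1331160638055806 [-3.6216639  -4.6655086   1.75015284] [-0.30586015  0.08138457 -0.17286894] 0.01496885186240049
```

View pics/w2.png

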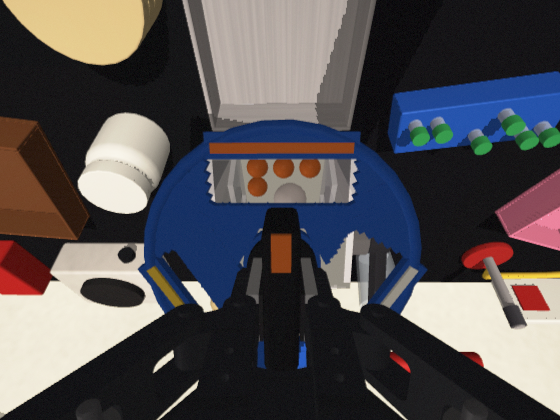

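View pics/t2.png

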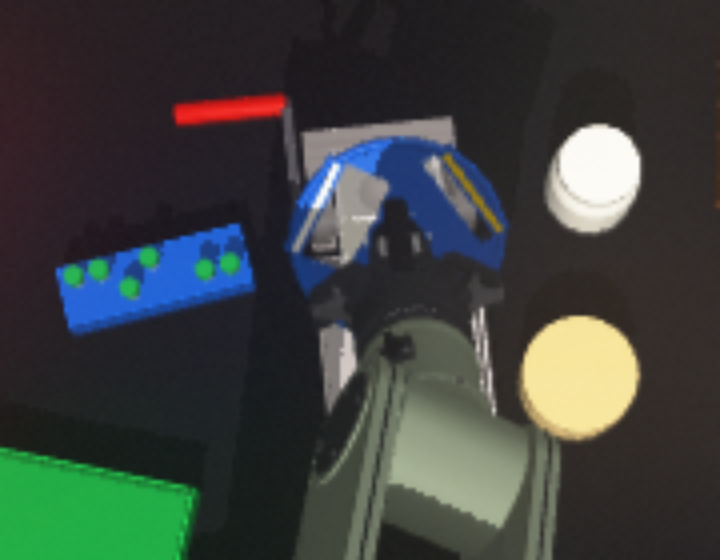

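```bash
cat >> model.py <<'E'
def handletool(p,phi,sgn,up=0,extra=0):
    _,M=rig(p); x=sgn*M[:,0]; z=np.array([0,0,-1.]); 
    return hp(p,HANDLE,phi)[0]+[0,0,.054+up], R.from_matrix(np.c_[x,np.cross(z,x),z]).as_quat()
E
python3 - <<'E'
from model import *; from workcell import *
f=np.load('p.npy'); p,th=f[:3],f[3]
for sgn in (1,-1):
    for phi,up in ((0,.1),(0,0),(.8,0),(1.6,0)):
        q=solve_ik(*handletool(p,phi,sgn,up)); print(sgn,phi,None if q is None else np.round(q,2))
release()
a,b=dialtool(p,2.0944,-1,.25); move_straight(a,velocity=.2); s=state(); print(s["t"])
w=snapshot("top"); cv2.imwrite("pics/t3.png",cv2.resize(w["color"][150:290,180:360,::-1],None,fx=4,fy=4))
s0=state();w=snapshot("wrist"); 
Tm=np.eye(4); Tm[:3,:3]=R.from_quat(s0["orientation"]).as_matrix(); Tm[:3,3]=s0["tool_pos"]
im=w["color"][:,:,::-1].copy()
def line(P,c): 
    uv=project(w,P,Tm@w["mount"]); cv2.polylines(im,[(uv*16).astype(int).reshape(-1,1,2)],False,c,1,cv2.LINE_AA,4)
line(hp(p,[HANDLE+[0,.039,0],HANDLE-[0,.039,0]]),(255,255,0))
bb=np.array([[.035,.008],[-.035,.008],[-.035,-.008],[.035,-.008],[.035,.008]])
line(dialpts(p,2.0944,np.c_[bb,0*bb[:,0]+.092]),(255,0,255))
cv2.imwrite("pics/w3.png",im)
E
```

```text
1 0 [ 0.05  0.34  1.33 -0.    1.47  0.04]
1 0 [ 0.05  0.39  1.51 -0.    1.24  0.04]
1 0.8 [ 0.06  0.26  1.63 -0.    1.26  0.05]
1 1.6 [ 0.06  0.17  1.83 -0.    1.14  0.06]
-1 0 None
-1 0 None
-1 0.8 None
-1 1.6 None
8.9
```

View pics/w3.png

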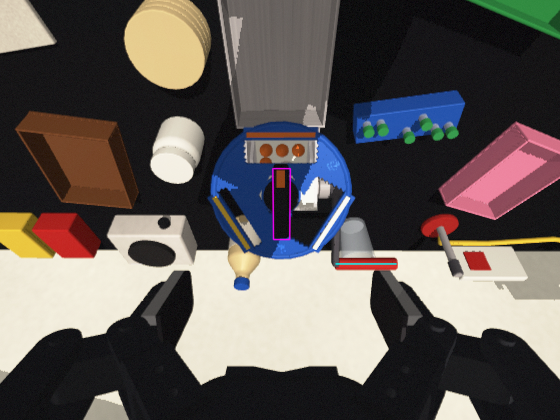

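```bash
python3 - <<'E'
from model import *; from workcell import *
f=np.load('p.npy'); p=f[:3]
move_to(*handletool(p,0,1,.1))
s0=state();w=snapshot("wrist"); print(s0["t"])
Tm=np.eye(4); Tm[:3,:3]=R.from_quat(s0["orientation"]).as_matrix(); Tm[:3,3]=s0["tool_pos"]
im=w["color"][:,:,::-1].copy()
def line(P,c): 
    uv=project(w,P,Tm@w["mount"]); cv2.polylines(im,[(uv*16).astype(int).reshape(-1,1,2)],False,c,1,cv2.LINE_AA,4)
line(hp(p,[HANDLE+[0,.039,0],HANDLE-[0,.039,0]]),(255,255,0))
cv2.imwrite("pics/w4.png",im)
E
```

```text
10.8083
```

View pics/w4.png

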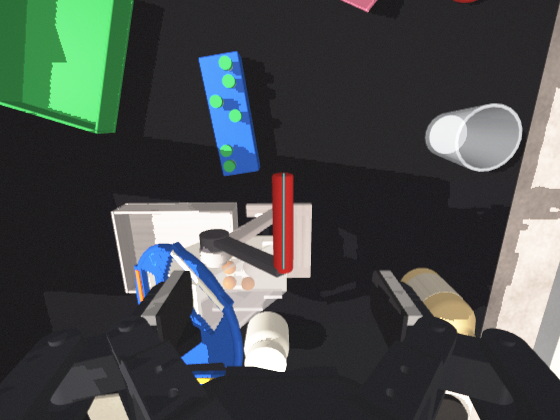

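```bash
python3 - <<'E'
from model import *; from workcell import *
f=np.load('p.npy'); p=f[:3]
a,b=handletool(p,0,1,0)
print(move_straight(a,velocity=.12,until_force=12)); close()
s=state(); print(s["t"],s["gripper_width"],np.round(s["wrist_force"],1))
for phi in np.linspace(0,1.57,9)[1:]:
    a,_=handletool(p,phi,1,0); move_straight(a,velocity=.06); s=state()
    print(round(phi,2),round(s["t"],2),round(s["gripper_width"],4),np.round(s["wrist_force"],1),np.round(s["tool_pos"]-a,4))
    if np.linalg.norm(s["wrist_force"])>50: break
for n in("wrist","top","scene"):
    w=snapshot(n); cv2.imwrite(f"pics/{n}5.png",w["color"][:,:,::-1] if n=="wrist" else cv2.resize((w["color"][150:290,180:360,::-1] if n=="top" else w["color"][170:310,190:350,::-1]),None,fx=4,fy=4))
E
```

```text
False
12.5 0.014048958254466733 [ 2.5 -0.3  1.7]
0.2 12.97 0.0141 [4.9 0.5 1. ] [ 0.0013 -0.0001  0.0008]
0.39 13.45 0.014 [ 6.3 -0.7  3.5] [ 0.0022 -0.0002  0.002 ]
0.59 13.93 0.014 [ 8.  -0.6  9.2] [ 0.0032 -0.0004  0.0034]
0.78 14.4 0.0143 [ 7.7 -1.4 15. ] [ 0.0042 -0.0005  0.0053]
0.98 14.88 0.0138 [ 4.9 -2.7 13.8] [ 0.0031 -0.0006  0.0043]
1.18 15.35 0.014 [ 4.3 -2.9  9.4] [ 0.002  -0.0008  0.0028]
1.37 15.82 0.0142 [ 3.4 -3.9  8.7] [ 0.0015 -0.0008  0.0022]
1.57 16.3 0.0139 [ 5. -4.  5.] [ 0.0022 -0.0009  0.0021]
```

View pics/wrist5.png

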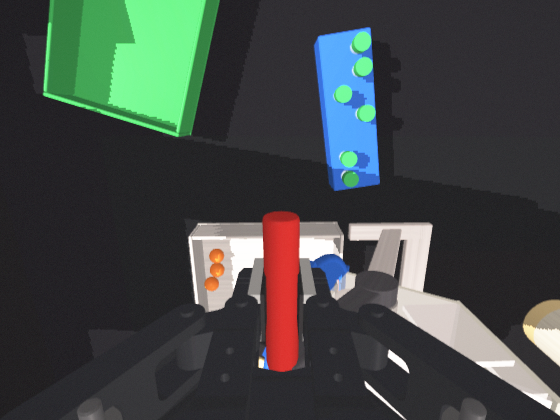

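View pics/scene5.png

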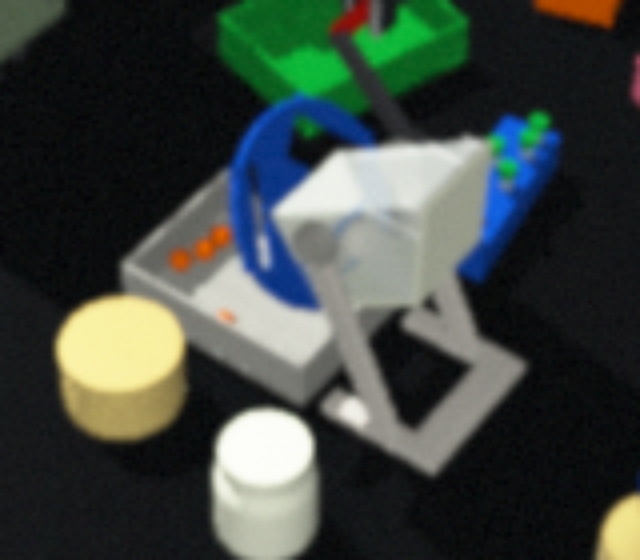

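View pics/top5.png

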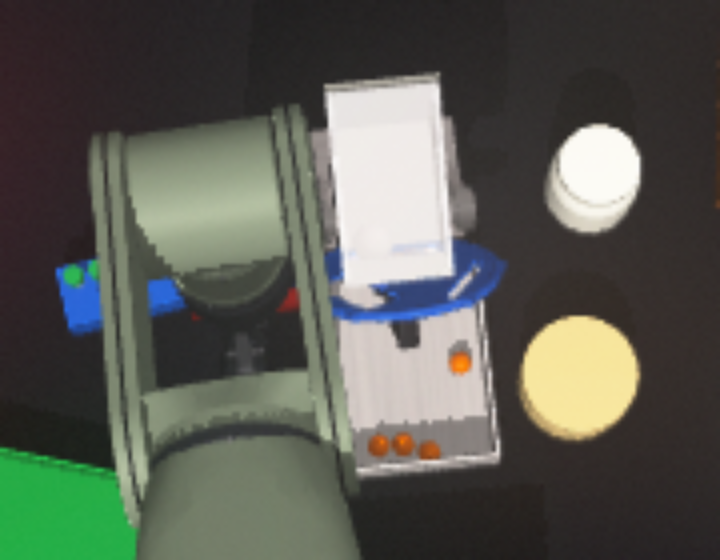

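```bash
python3 - <<'E'
from model import *; from workcell import *
f=np.load('p.npy'); p=f[:3]
for phi in np.linspace(1.57,0,9)[1:]:
    a,_=handletool(p,phi,1,0); move_straight(a,velocity=.05); s=state()
    print(round(phi,2),round(s["t"],2),np.round(s["wrist_force"],1),np.round(s["tool_pos"]-a,4))
    if np.linalg.norm(s["wrist_force"])>60: break
a,_=handletool(p,-.06,1,0); print(move_straight(a,velocity=.03,until_force=15)); s=state(); print(s["wrist_force"])
release(); s=state(); move_straight(s["tool_pos"]+[0,0,.1],velocity=.15)
dwell(.3)
w=snapshot("wrist"); cv2.imwrite("pics/w6.png",w["color"][:,:,::-1]); print(state()["t"])
a,b=dialtool(p,2.0944,-1,.25); move_to(a,b)
s0=state();w=snapshot("wrist"); print(s0["t"])
Tm=np.eye(4); Tm[:3,:3]=R.from_quat(s0["orientation"]).as_matrix(); Tm[:3,3]=s0["tool_pos"]
im=w["color"][:,:,::-1].copy()
def line(P,c): 
    uv=project(w,P,Tm@w["mount"]); cv2.polylines(im,[(uv*16).astype(int).reshape(-1,1,2)],False,c,1,cv2.LINE_AA,4)
line(hp(p,[HANDLE+[0,.039,0],HANDLE-[0,.039,0]]),(255,255,0))
bb=np.array([[.035,.008],[-.035,.008],[-.035,-.008],[.035,-.008],[.035,.008]])
line(dialpts(p,2.0944,np.c_[bb,0*bb[:,0]+.092]),(255,0,255))
cv2.imwrite("pics/w7.png",im)
for n in("top","scene"):
    w=snapshot(n); cv2.imwrite(f"pics/{n}7.png",cv2.resize((w["color"][150:290,180:360,::-1] if n=="top" else w["color"][170:310,190:350,::-1]),None,fx=4,fy=4))
E
```

```text
1.37 16.99 [-1.8 -5.4 -5.6] [-0.0024 -0.0009 -0.0022]
1.18 17.53 [-9.4 -5.6  2.8] [-0.0043 -0.0007 -0.001 ]
0.98 18.07 [-11.9  -3.9  16.3] [-0.0041 -0.0006  0.0018]
0.78 18.62 [-6.3 -4.   9.1] [-0.0021 -0.0003  0.0012]
0.59 19.16 [-5.9 -3.5  7.5] [-0.0024 -0.0002  0.0006]
0.39 19.7 [-5.5 -1.9  6.7] [-0.0028 -0.0001  0.0003]
0.2 20.24 [-6.1 -1.9  5.4] [-0.003  0.     0.   ]
0.0 20.78 [-6.2 -2.3  0.8] [-0.0026  0.0001 -0.0011]
False
[-6.37894304 -1.18946176  3.89556132]
22.9917
24.8
```

View pics/w7.png

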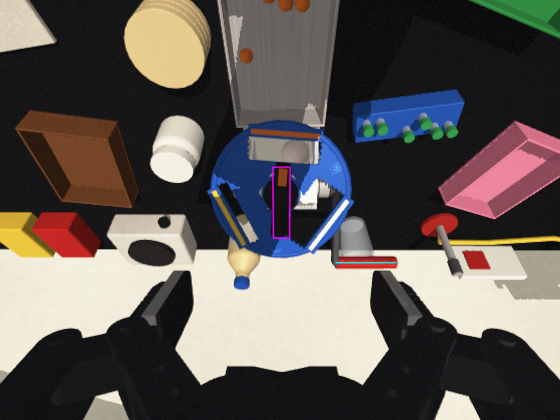

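View pics/w6.png

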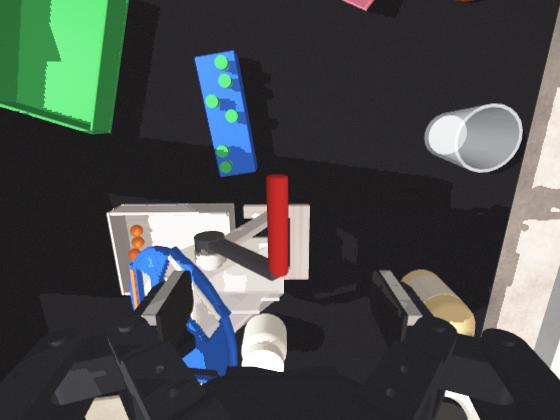

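View pics/scene7.png

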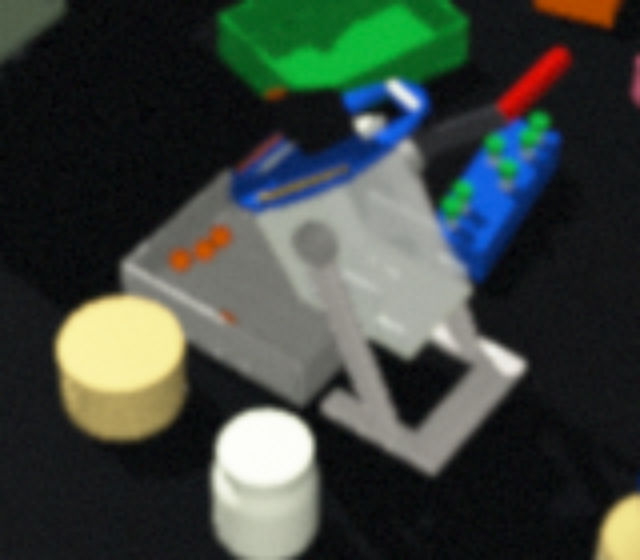

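```bash
python3 - <<'E'
import cv2,numpy as np
a=cv2.imread('pics/w3.png');b=cv2.imread('pics/w7.png')
for im in(a,b):
    h=cv2.cvtColor(im,cv2.COLOR_BGR2HSV); 
    m=((h[...,0]<14)&(h[...,1]>130)&(h[...,2]>60)); m[:120]=0;m[145:]=0;m[:,:235]=0;m[:,330:]=0
    v,u=np.nonzero(m); c=np.polyfit(u,v,1); print(len(u),u.mean(),v.mean(),np.arctan(c[0]))
    m=(((h[...,0]<6)|(h[...,0]>174))&(h[...,1]>150)&(h[...,2]>60)); m[:245]=0;m[285:]=0;m[:,:325]=0;m[:,410:]=0
    v,u=np.nonzero(m); print(len(u),u.mean(),v.mean())
cv2.imwrite('pics/cmp.png',np.vstack([cv2.resize(i[110:280,190:420],None,fx=3,fy=1.7,interpolation=2) for i in(a,b)]))
E
```

```text
286 280.56643356643355 134.96503496503496 0.001598389257114547
584 366.78767123287673 263.5736301369863
304 284.0592105263158 133.33881578947367 0.0739382293491134
526 366.819391634981 261.97148288973386
```

View pics/cmp.png

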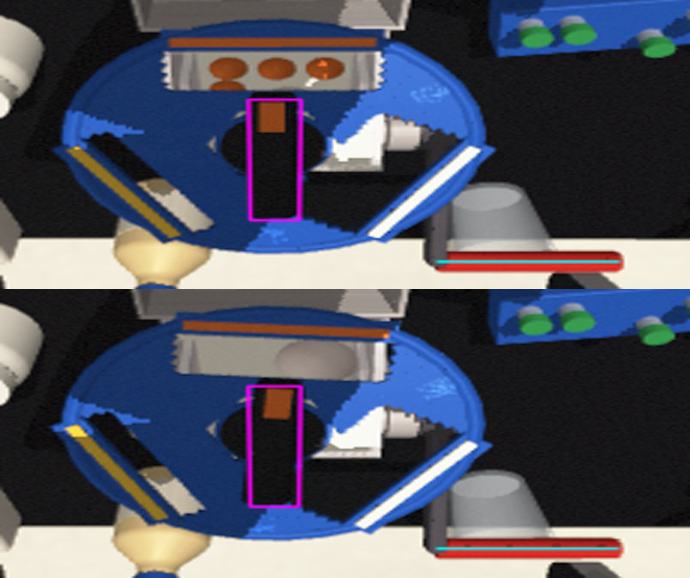

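```bash
python3 - <<'E'
from model import *; from workcell import *
f=np.load('p.npy'); p=f[:3]
def shot(n):
    w=snapshot("wrist"); cv2.imwrite(n,w["color"][:,:,::-1])
    return w["color"]
def meas(im):
    h=cv2.cvtColor(im,cv2.COLOR_RGB2HSV)
    m=((h[...,0]<14)&(h[...,1]>130)&(h[...,2]>60)); m[:120]=0;m[145:]=0;m[:,:235]=0;m[:,330:]=0
    v,u=np.nonzero(m); c=np.polyfit(u,v,1); r=[v.mean(),np.arctan(c[0])]
    m=(((h[...,0]<6)|(h[...,0]>174))&(h[...,1]>150)&(h[...,2]>60)); m[:245]=0;m[285:]=0;m[:,:325]=0;m[:,410:]=0
    return r+[np.nonzero(m)[0].mean()]
move_to(*handletool(p,.02,1,.1))
a,b=handletool(p,.02,1,0); print(move_straight(a,velocity=.15,until_force=12)); close()
a,_=handletool(p,-.14,1,0); print(move_straight(a,velocity=.04,until_force=20)); s=state(); print(s["t"],s["wrist_force"],s["tool_pos"]-handletool(p,0,1,0)[0])
release(); s=state(); move_straight(s["tool_pos"]+[0,0,.1],velocity=.2)
a,b=dialtool(p,2.0944,-1,.25); move_to(a,b)
m=meas(shot("pics/w8.png")); print(m,state()["t"])
d=m[1]
if abs(d)<.2:
    th=2.0944-d
    a,b=dialtool(p,th,-1,.20); move_straight(a,velocity=.2,ori=b)
    a,b=dialtool(p,th,-1,.079); print(move_straight(a,velocity=.12,until_force=12)); close()
    q=np.array(state()["joint_pos"]); q[5]-=d; set_joints(q); dwell(.2)
    print(state()["wrist_force"],state()["moment"])
    release(); a,b=dialtool(p,2.0944,-1,.25); move_straight(a,velocity=.2,ori=b); dwell(.2)
    print(meas(shot("pics/w9.png")),state()["t"])
for n in("top","scene"):
    w=snapshot(n); cv2.imwrite(f"pics/{n}9.png",cv2.resize((w["color"][150:290,180:360,::-1] if n=="top" else w["color"][170:310,190:350,::-1]),None,fx=4,fy=4))
E
```

```text
False
True
28.4583 [-0.6404102  -0.50451051  4.74725904] [6.61528879e-04 5.60994564e-05 1.87653738e-03]
[np.float64(133.84488448844886), np.float64(0.07418425560317371), np.float64(262.677793904209)] 31.6583
False
[-0.77020296 -3.75882603  0.26492704] [ 0.02157412  0.35592874 -0.16950201]
[np.float64(134.99410029498526), np.float64(-0.0005174643781336743), np.float64(263.9397944199706)] 36.2417
```

View pics/w9.png

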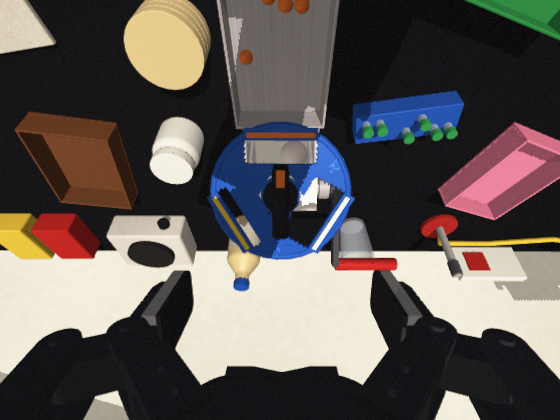

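View pics/scene9.png

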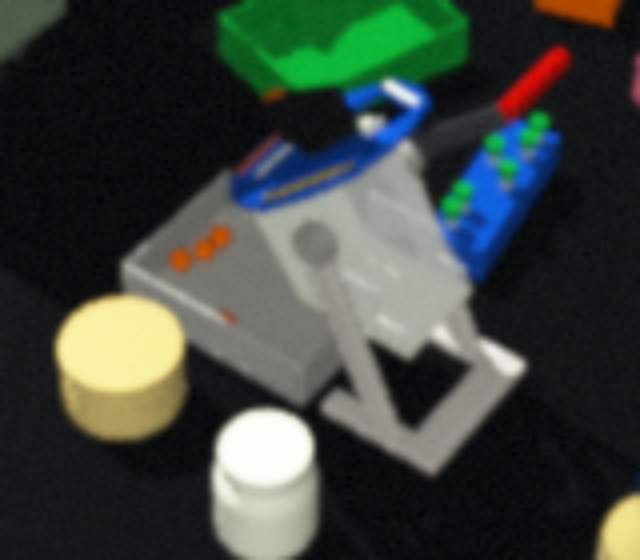

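```bash
python3 -c "
from workcell import *
close_job(); print(state()['t'])"
```

```text
the job is handed in; nothing more can be done
the job is handed in; nothing more can be done
```

The job is handed in, at about 36 s of the 69 s allowed, and my last pictures show every condition met. There was no verdict to confirm it.

- **Dial:** I turned it to the middle slot in one grasp. In the last close picture the slot is square at the mouth, and the bar sits within about 0.001 rad of where I set it.
- **Tipping:** I swung the hopper forward to about 1.57 rad with the crank. All four orange balls ran into the steel tray, and the white ball stayed in and still shows through the slot.
- **Return and correction:** After the swing back, the dial was about 0.07 rad off. The hopper also looked about 0.02 rad short of its stop. Both were inside tolerance, but I pushed the crank back again and re-squared the dial. Afterwards the handle was within half a pixel of its rest position.
- **Surroundings:** The tray, dishes, jar and blue rack look unmoved in the pictures. The largest wrist force I read was about 20 N, and the gripper was clear of everything when I handed in.

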